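# Shut the parts case and open the solvent bottle's safety cap

### The job

At this phone-repair bench, first press the blue lid of the small-parts case down until it snaps fully shut, so that nothing can drip into it. Then open the solvent bottle's red safety cap: push the cap down, keep it pushed down while twisting it anticlockwise (seen from above) until it comes free, and lift it straight up. Finish while still holding the cap in the gripper, upright and still, roughly 8 cm above the bottle's mouth; the case stays shut and everything else on the bench stays where it is.

Things in the scene. Friction and masses are not known exactly. Their poses are not given: they have to be found in the camera images.
- case: small-parts case fixed to the bench: white tray 110 (x) x 150 (y) x 42 mm high with six compartments. Origin: centre of its underside; x points from its front (latch side, towards the robot) to its hinge side, z up. With the lid shut its top is 46 mm above the bench.
- case_lid (a joint): angle of the case's blue lid in rad: 0 = fully shut, grows as it opens (limit 1.2). Starts half open (0.5 to 1.0) and stays where it is left (stiff hinge, 1 to 2 N at the front edge moves it). At about 0.07 a spring catch at the middle of the front edge stops it; about 10 N downwards near the front edge snaps it past to 0, where it stays. Under 0.025 is shut.
- lid_hinge (a point): point in the middle of the lid's hinge line, at the rear rim of the case (55 mm behind the case's centre, 42 mm above its underside). Its axes are the case's: the hinge line is its y axis; the lid extends from it towards -x (114 mm of plate) and swings upward. A small black latch tongue (34 mm wide) hangs at the middle of the lid's front edge, reaching 120 mm from the hinge.
- lid_press (a point): point on the lid's upper face, on its centre line, 95 mm from the hinge line and 4 mm above the hinge height when shut: a good place to push with closed fingers. It moves with the lid; with the lid shut its z axis points up.
- bottle: amber solvent bottle (72 mm diameter, paper label) clamped in a 110 x 110 mm aluminium cradle fixed to the bench; neither can move or turn. Origin: centre of the cradle's underside, z up. The conical shoulder runs from 98 mm (radius 36 mm) to 126 mm height (the white neck's foot).
- bottle_mouth (a point): centre of the rim of the bottle's white neck, 143 mm above the bench. The open neck (29 mm diameter, 37 mm over its lugs) stands under the cap; a sprung grey sealing disc stands up to 7 mm out of it.
- cap: red round push-and-turn safety cap on the bottle, loose body of about 30 g, 44 to 45 mm diameter, 34 mm high; pinch it across any diameter, best 18 to 28 mm above its underside. Origin: centre of its underside, z up its axis. Locked, its underside is 134 mm above the bench (9 mm below the mouth) and its x axis is parallel to the bottle's.
- cap_top (a point): centre of the cap's top face, 168 mm above the bench when locked. A spring holds the cap up with 4 N; it can be pushed down 5 mm (about 9 N at the stop) and must be kept at least 3.5 mm down while it turns. Turned anticlockwise seen from above by 50 to 130 degrees (70 is good) it is free and lifts straight off: one twist is enough.
- driver: bystander: green-handled screwdriver, 150 mm long, lying on the bench between the case and the bottle; leave it alone.
- tape_roll: bystander: yellow tape roll, 56 mm diameter, 19 mm high, lying flat behind the screwdriver; leave it alone.
- jar: bystander: small glass jar with an ordinary white lid, 52 mm diameter, 70 mm high, at the back of the bench; leave it alone.
- phone_case_a: bystander: flat phone case 150 x 75 x 9 mm, black with a blue edge, at the right; leave it alone.
- phone_case_b: bystander: flat phone case 150 x 75 x 9 mm, black with a yellow edge, at the left; leave it alone.
- screw_tray: bystander: small open red tray 100 x 70 x 25 mm at the left; leave it alone.
- packet_box: bystander: cardboard box 90 x 60 x 35 mm at the right; leave it alone.
Mind the look-alikes: they are no part of the job. What is meant by the case is not purple, and is the larger of those in its own colour.

How it is judged:
On the way, in this order (a step that is already met when the one before it is completed fails the run):
1. the case's lid is snapped fully shut (value of joint case_lid below 0.025 rad), for 0.2 s.
2. the cap is pushed down and, so pushed, turned past its safety stop (case still shut) (value of joint case_lid below 0.025 rad and z of cap in the frame of bottle_mouth below -0.0105 m and angle between the x axis of cap and the x axis of bottle, either way round above 0.35 rad), for 0.04 s.
At the end, for the whole second after the job is handed in: Lid joint under 0.025 rad; the cap is held by the fingers (over 1 N), touching the bottle no more, its underside 40 to 140 mm above the mouth and within 40 mm of its axis sideways, tilted less than 0.3 rad, still (under 0.03 m/s). The other things are within 30 mm of where they began (value of joint case_lid below 0.025 rad and z of cap in the frame of bottle_mouth between 0.04 and 0.14 m and horizontal distance between cap and bottle_mouth below 0.04 m and angle between cap's own z axis and vertical below 0.3 rad and linear speed of cap below 0.03 m/s and contact force between the fingers and cap above 1 N and contact force between cap and bottle below 0.1 N and distance of each of phone_case_a, phone_case_b, driver, tape_roll, jar, screw_tray, packet_box from where it was at the start of the episode below 0.03 m); the arm keeps its last pose, push and grip.
It fails at once if another thing on the bench is moved by more than 30 mm (distance of any of phone_case_a, phone_case_b, driver, tape_roll, jar, screw_tray, packet_box from where it was at the start of the episode above 0.03 m).
It also fails if it takes over 53 s, if anything falls off the work surface, if the arm or the gripper's body presses on something with over 40 N, if the wrist force passes 120 N, or if a joint passes its speed limit or range.

### The arm

A 7-joint arm with a two-finger parallel gripper is mounted at the origin on the work surface. World frame = base frame: x ahead of the robot, y to its left, z up, the work surface at z = 0. Lengths are in m, angles in rad, forces in N, time in s.
With the tool pointing down it reaches from about 0.4 to 0.85 m from the base axis. Payload 6.9 kg.
Tool frame: the origin (TCP) lies midway between the tips of the shut fingers; the grasp point (between the pads) lies 19 mm behind it; z points along the fingers, y is the direction in which the jaws open and shut (so a half turn about z gives the same grasp; the last joint's range is limited). The gripper opens to 85 mm and grips with 20 to 120 N. Pads are 22 mm wide; open, the fingers measure 114 mm over their backs; the gripper's body (76 mm by 85 mm) begins 54 mm behind the grasp point. The pads swing forward as they close: fully open they stand 13 mm farther back than shut.
Start: joints at [-1.163, 0.507, -0.238, 1.5, 0.126, 1.149, -0.155], TCP at [0.186, 0.597, 0.207] pointing down, gripper open.
Joint ranges: [-3.08, 3.08], [-0.24, 2.05], [-1.43, 1.35], [0, 2.5], [-1.52, 4.66], [0.17, 1.96], [-2.89, 2.89]. Speed limits (rad/s): [2.39, 2.39, 3.14, 3.14, 3.14, 3.14, 3.14].

### API

Orientations are given as a unit quaternion [w, x, y, z].
In Python, from bench import bot gives the robot as it stands.
- The arm moves only by the tool step_arm, never from a script. Its argument "deltas" is a list of rows, each a list of 3 entries, a list of its own where there are three numbers: the turn, a rotation vector about the tool's x, y, z in rad, then the shift along the tool's x, y, z in cm, then the closure in counts, from 0 (fully open) to 255 (shut). A call has 1 to 12 rows; each row is the pose to reach, as a shift and turn from the pose measured when the call began, along the tool's axes at that moment; what a row does not reach only later rows make up. A row lasts 1/12 s, in which the tool goes at most 41.7 mm and 7.16 degrees, less where a joint would pass 70% of its speed; a pose out of reach is approached as far as the arm can. A call with a gripper value outside its range is refused whole. The fingers move at their own pace and stop on an object; "force" is the grip in N (left out, the last holds). Time passes only in rows, so rows that repeat a pose let the fingers close. It gives the time, the measured TCP pose, the force and the opening at its end, in the units of the state.
- bot.read_state(): the state, without advancing time (a new reading comes with each control period).
- bot.get_image(name): name is "scene" or "top" or "wrist"; returns the picture (420x560x3 uint8, blue, green, red); there is no depth.
- bot.camera_model(name): a dict with "camera_matrix" (3x3 intrinsics, pixels), "T" (4x4, takes a point from camera to world coordinates); the wrist camera has in their place "tool_from_camera" (4x4, takes a point from camera to tool coordinates, whose origin is the TCP and whose axes are the flange's). Camera axes: x right, y down, z forward; pixel columns grow to the right and rows downward; lengths in m; the calibration is good to about 2 mm. A picture is of the moment at which its call begins: read the wrist's pose just before it. camera_model takes no time and is no camera call.
- bot.finish_job(): hands the job in, once; it reports no verdict.
Trained networks look in the newest picture that a camera, given by its name, has taken for a name from the list of things; names that differ only in an ending like _2 or _b are one class to them, and where a whole thing is asked for, a point or a joint stands for the part that bears it (a point fixed in the world has none). Each returns a list of dicts, best first, with "conf" (0 to 1); they miss things now and then, are a little off and sometimes report something else, mostly with a low value. They report only what shows in the picture. A call takes as long as a camera call. They do not tell look-alikes from the thing itself.
- bot.look_for(thing, camera): "rect" ([left, top, width, height] in pixels, round what is visible of it).
- bot.regions_of(thing, camera): "pixels" (420x560 bool, what is visible of it) and "rect" ([left, top, width, height] in pixels, round what is visible of it).
The state is a dict: "t": time; "joint_pos": joint angles; "joint_velocities": joint speeds; "effort": joint torques, N m; "eef_pos": TCP position; "tcp_rot": TCP orientation; "ft_force": force on the tool from outside, world axes, zero at the start; "torque": the same for the moment, N m; "gripper_width": finger opening in m.
Only numpy, scipy, OpenCV 4.12 (cv2) and the standard library are available. Lean on these libraries where they do the work, as an engineer would, in place of code of your own. Each camera call takes 0.05 s, during which the arm holds its last target. There are 200 camera calls.

## Working session

There is one attempt and no reset: what is moved stays moved. The work goes in short steps, Python scripts to look and compute and a tool call to move; the robot and the scene stay as the last step left them, time stands still between calls to the robot, and variables do not carry over. Pictures are saved under pics/ and viewed, about 8 in all and at most 12, crops included, and the job is handed in when it is done.

Besides the shell and the picture viewer there is one more tool, called after ">>>" as name(argument=value, ...) on one line, values as JSON. step_arm: Moves the arm, as the interface text tells. Its arguments: {"type":"object","properties":{"deltas":{"type":"array","items":{"type":"array"}},"force":{"type":"number"}},"required":["deltas"]}

```bash
mkdir -p pics; ls; python3 - <<'E'
from bench import bot
import cv2,numpy as np
s=bot.read_state();print(s)
for c in("scene","top"):
    im=bot.get_image(c);cv2.imwrite(f"pics/{c}0.png",im);m=bot.camera_model(c);print(c,np.round(m["camera_matrix"],1).tolist(),np.round(m["T"],4).tolist())
    for t in("case","case_lid","bottle","cap","driver","tape_roll","jar"):
        print(t,[(np.round(d["rect"]).tolist(),round(d["conf"],2)) for d in bot.look_for(t,c)][:4])
print(bot.camera_model("wrist"))
E
```

```text
pics
{'t': 0.0, 'joint_pos': array([-1.16350617,  0.50834692, -0.23748355,  1.5011278 ,  0.12568864,
        1.14890669, -0.15478064]), 'joint_velocities': array([ 0.00023409,  0.00056497, -0.00022089,  0.00157734, -0.00015929,
       -0.00162064,  0.00035024]), 'effort': array([-2.28332960e-04, -6.20617533e+01, -2.18651891e+00, -2.49647731e+01,
        1.27609874e-02,  1.21683109e-02, -2.66053496e-05]), 'eef_pos': array([0.18570042, 0.59620261, 0.20662438]), 'tcp_rot': array([-1.14249436e-04,  1.50325318e-01,  9.88636175e-01, -8.94286722e-04]), 'ft_force': array([-0.64262548, -0.0995316 , -0.18235809]), 'torque': array([-0.01339707,  0.02585542,  0.01015647]), 'gripper_width': 0.08574310474299508}
scene [[520.1, 0.0, 281.2], [0.0, 520.1, 209.0], [0.0, 0.0, 1.0]] [[0.5136, 0.5591, -0.6508, 1.5455], [0.8578, -0.3188, 0.403, -0.6338], [0.0178, -0.7653, -0.6434, 1.1305], [0.0, 0.0, 0.0, 1.0]]
case [([318.0, 202.0, 56.0, 50.0], 0.94), ([280.0, 152.0, 41.0, 26.0], 0.59), ([292.0, 186.0, 43.0, 29.0], 0.58)]
case_lid [([320.0, 207.0, 53.0, 36.0], 0.91), ([291.0, 188.0, 42.0, 26.0], 0.86)]
b
[... 725 characters left out ...]
359.0, 172.0, 22.0, 15.0], 0.47)]
driver [([285.0, 229.0, 11.0, 27.0], 0.58)]
tape_roll [([274.0, 133.0, 20.0, 16.0], 0.75)]
jar [([313.0, 110.0, 19.0, 19.0], 0.84)]
{'camera_matrix': array([[310.69193152,   0.        , 276.60504184],
       [  0.        , 310.69193152, 206.94882496],
       [  0.        ,   0.        ,   1.        ]]), 'tool_from_camera': array([[-3.91598627e-05, -9.59221004e-01, -2.82657149e-01,
         7.18591712e-02],
       [ 9.99997976e-01, -6.06153375e-04,  1.91849125e-03,
         1.67827240e-03],
       [-2.01159068e-03, -2.82656502e-01,  9.59219086e-01,
        -1.66399546e-01],
       [ 0.00000000e+00,  0.00000000e+00,  0.00000000e+00,
         1.00000000e+00]])}
```

```bash
python3 - <<'E'
import cv2
im=cv2.imread("pics/top0.png")[90:360,140:420]
cv2.imwrite("pics/topc.png",cv2.resize(im,(0,0),fx=2.2,fy=2.2,interpolation=cv2.INTER_CUBIC)[:600])
im=cv2.imread("pics/scene0.png")[130:340,180:400]
cv2.imwrite("pics/scenec.png",cv2.resize(im,(0,0),fx=2.8,fy=2.8,interpolation=cv2.INTER_CUBIC))
E
```

```text
(no output)
```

View pics/topc.png

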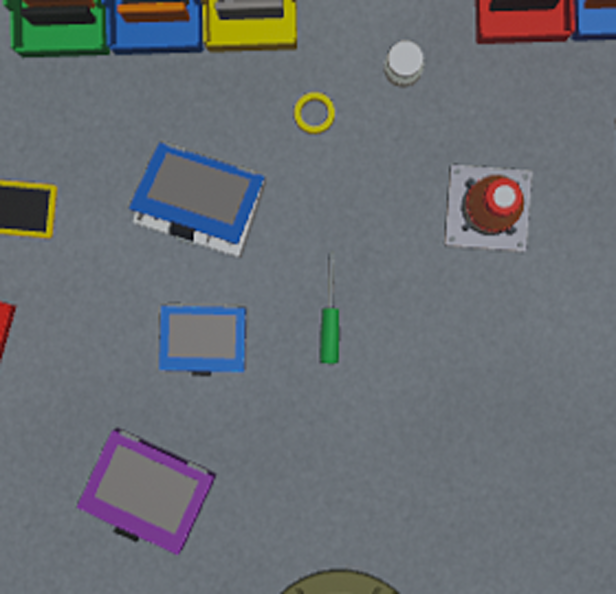

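View pics/scenec.png

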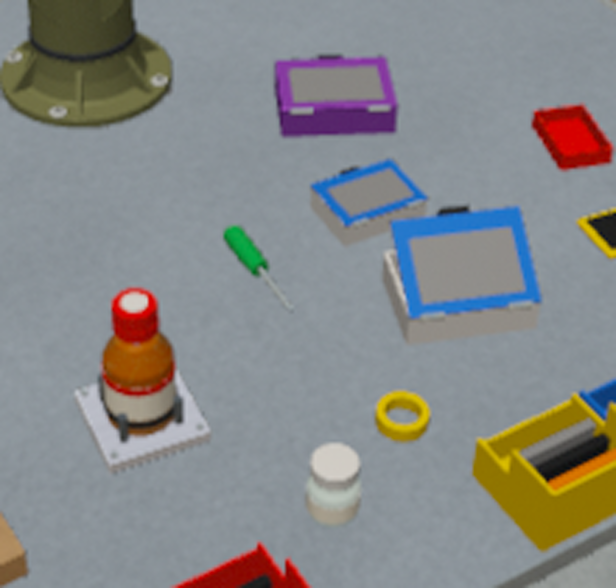

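Three lidded cases show: larger blue at top px (230,180), smaller blue (232,244), purple (207,313). The larger blue one fits: it isn't purple, and it is the bigger of the two blue ones. The enlarged crop confirms this, with its black latch towards the robot and its lid half open. The cap is at top px (369,179).

```bash
cat >h.py <<'E'
import cv2,numpy as np
from scipy.optimize import least_squares
from scipy.spatial.transform import Rotation as R
from bench import bot
def Rq(q): return R.from_quat([q[1],q[2],q[3],q[0]]).as_matrix()
def cam(c,s=None):
    m=bot.camera_model(c)
    if c!="wrist": return m["camera_matrix"],m["T"]
    W=np.eye(4);W[:3,:3]=Rq(s["tcp_rot"]);W[:3,3]=s["eef_pos"]
    return m["camera_matrix"],W@m["tool_from_camera"]
def proj(KT,P):
    K,T=KT;p=(np.atleast_2d(P)-T[:3,3])@T[:3,:3];u=p@K.T;return u[:,:2]/u[:,2:]
def onz(KT,uv,z):
    K,T=KT;d=T[:3,:3]@np.linalg.solve(K,[uv[0],uv[1],1.]);return T[:3,3]+d*(z-T[2,3])/d[2]
def lid(p,L=.114,w=.075,z=.046):
    x,y,yaw,a=p;c,s=np.cos(yaw),np.sin(yaw)
    ex=np.array([c,s,0]);ey=np.array([-s,c,0]);h=np.array([x,y,.042])
    f=-ex*np.cos(a)+np.array([0,0,np.sin(a)]);n=np.array([0,0,np.cos(a)])+ex*np.sin(a)
    o=h+.004*n
    return np.array([o+w*ey,o-w*ey,o+L*f-w*ey,o+L*f+w*ey])
def quad(mask):
    h=cv2.convexHull(max(cv2.findContours(mask,cv2.RETR_EXTERNAL,cv2.CHAIN_APPROX_NONE)[0],key=cv2.contourArea))
    return cv2.approxPolyN(h,4)[0] if hasattr(cv2,"approxPolyN") else None
def blue(im,r):
    b=cv2.inRange(cv2.cvtColor(im,cv2.COLOR_BGR2HSV),(100,140,60),(118,255,255))
    m=np.zeros_like(b);l,t,w,h=r;m[t-4:t+h+4,l-4:l+w+4]=b[t-4:t+h+4,l-4:l+w+4];return m
E
python3 - <<'E'
from h import *
kt,ks=cam("top"),cam("scene")
Q=[]
for c,r,k in(("top0",(199,152,63,50),kt),("scene0",(320,203,53,42),ks)):
    q=quad(blue(cv2.imread(f"pics/{c}.png"),r)).astype(float);print(q.tolist());Q.append((q,k))
def res(p):
    P=lid(p);o=[]
    for q,k in Q:
        u=proj(k,P);d=np.linalg.norm(u[:,None]-q[None],axis=2);j=d.argmin(1);o.append((u-q[j]).ravel())
    return np.concatenate(o)
h0=onz(kt,(236,165),.046);print(h0)
best=min((least_squares(res,[h0[0],h0[1],y,a]) for y in(-.5,-.25,0,.3) for a in(.5,.75,1)),key=lambda r:r.cost)
print("lid",best.x,best.cost,np.round(best.fun,1))
# cap: triangulate white disc/red
for c,uv,k in(("top",(369,179),kt),("scene",(227.8,238),ks)): print(c,onz(k,uv,.168))
E
```

```text
[[260.0, 170.0], [247.0, 200.0], [198.0, 184.0], [212.0, 154.0]]
[[373.0, 237.0], [326.0, 243.0], [319.0, 207.0], [365.0, 204.0]]
[0.66167855 0.15355922 0.046     ]
lid [ 0.67201774  0.15371058 -0.35529038  0.4671318 ] 3.39539598910846 [ 0.1 -1.2  0.1 -0.9  0.3  0.7 -0.3 -0.3  0.1 -0.6 -0.4 -1.  -0.3  0.6
  0.  -1.3]
top [ 0.59780505 -0.21768453  0.168     ]
scene [ 0.60487477 -0.21800634  0.168     ]
```

>>> step_arm(deltas=[[[0,0,0],[-20,-13.5,-5.3],255],[[0,0,0],[-41.5,-27.5,-5.3],255],[[0,0,0],[-41.5,-27.5,-5.3],255],[[0,0,0],[-41.5,-27.5,-5.3],255],[[0,0,0],[-41.5,-27.5,-5.3],255],[[0,0,0],[-41.5,-27.5,-5.3],255],[[0,0,0],[-41.5,-27.5,-5.3],255],[[0,0,0],[-41.5,-27.5,-5.3],255],[[0,0,0],[-41.5,-27.5,-5.3],255],[[0,0,0],[-41.5,-27.5,-5.3],255],[[0,0,0],[-41.5,-27.5,-5.3],255],[[0,0,0],[-41.5,-27.5,-5.3],255]], force=60)

```text
t: 1.8
eef_pos: [0.5007, 0.2097, 0.261]
tcp_rot: [0.0, 0.15, 0.989, 0.0]
ft_force: [0.7, 0.5, 0.4]
gripper_width: -0.0001
```

```bash
python3 - <<'E'
from h import *
s=bot.read_state();im=bot.get_image("wrist");cv2.imwrite("pics/w1.png",im);k=cam("wrist",s)
p0=[.672,.1537,-.355,.467]
u=proj(k,lid(p0));print(np.round(u).tolist())
l,t=u.min(0);r,b=u.max(0)
m=blue(im,[max(4,int(l)-15),max(4,int(t)-15),int(r-l)+30,int(b-t)+30]);q=quad(m).astype(float);print(q.tolist())
def res(p):
    v=proj(k,lid(p));d=np.linalg.norm(v[:,None]-q[None],axis=2);return (v-q[d.argmin(1)]).ravel()
f=least_squares(res,p0);print(f.x,f.cost,np.round(f.fun,1))
for x in q: cv2.circle(im,tuple(int(a) for a in x),4,(0,255,0),1)
for x in proj(k,lid(f.x)): cv2.circle(im,tuple(int(a) for a in x),3,(0,0,255),-1)
cv2.imwrite("pics/w1a.png",im)
E
```

```text
[[326.0, 305.0], [220.0, 301.0], [212.0, 249.0], [341.0, 255.0]]
[[264.0, 253.0], [232.0, 298.0], [223.0, 300.0], [214.0, 251.0]]
[ 0.64492568  0.13694411 -0.00831036  0.56018019] 3391.4147254171266 [ 44.1  23.  -17.6   3.7 -49.9  13.   26.6 -24.9]
```

View pics/w1a.png

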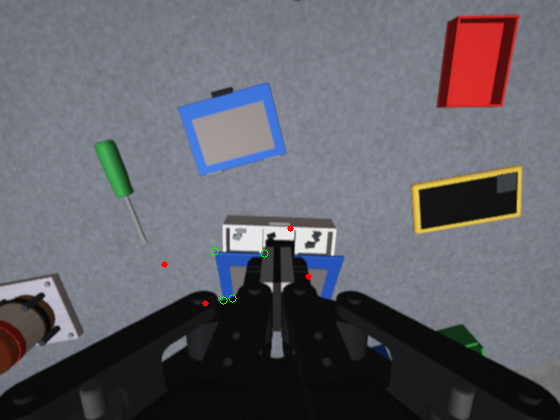

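The picture shows the lid's front edge running from (217,255) to (343,257). That is within about 5 px of where the two fixed cameras predict it at (212,249)–(341,255). The quad fit failed because the fingers hide the rear, so I keep the two-camera estimate and go to press.

>>> step_arm(deltas=[[[0,0,0],[-4,0.2,4],255],[[0,0,0],[-8.5,0.3,8],255],[[0,0,0],[-8.5,0.3,11],255],[[0,0,0],[-8.5,0.3,13],255],[[0,0,0],[-8.5,0.3,15],255],[[0,0,0],[-8.5,0.3,17],255],[[0,0,0],[-8.5,0.3,18],255],[[0,0,0],[-8.5,0.3,19],255],[[0,0,0],[-8.5,0.3,20],255],[[0,0,0],[-8.5,0.3,20.6],255],[[0,0,0],[-8.5,0.3,20.8],255]])

```text
t: 2.77
eef_pos: [0.5897, 0.1764, 0.0537]
tcp_rot: [0.003, 0.156, 0.988, -0.002]
ft_force: [-0.5, 0.2, 1.3]
gripper_width: 0.0004
```

>>> step_arm(deltas=[[[0,0,0],[0.6,0.4,0],255],[[0,0,0],[0.6,0.4,0.2],255],[[0,0,0],[0.6,0.4,0.4],255],[[0,0,0],[0.6,0.4,0.6],255],[[0,0,0],[0.6,0.4,0.8],255],[[0,0,0],[0.6,0.4,0.9],255],[[0,0,0],[0.6,0.4,1.0],255],[[0,0,0],[0.6,0.4,1.0],255]])

```text
t: 3.43
eef_pos: [0.5852, 0.1819, 0.0434]
tcp_rot: [0.003, 0.156, 0.988, -0.002]
ft_force: [-0.2, 0.1, -0.3]
gripper_width: 0.0001
```

```bash
python3 - <<'E'
from h import *
s=bot.read_state();print(s["eef_pos"],s["ft_force"])
a=bot.get_image("scene")[170:280,260:420];b=bot.get_image("wrist")[180:340,150:420]
a=cv2.resize(a,(640,440),interpolation=cv2.INTER_CUBIC)
cv2.imwrite("pics/p2.png",a);cv2.imwrite("pics/p2w.png",b)
E
```

```text
[0.58522894 0.18191833 0.04339097] [-0.21517526  0.09490497 -0.28717437]
```

View pics/p2.png

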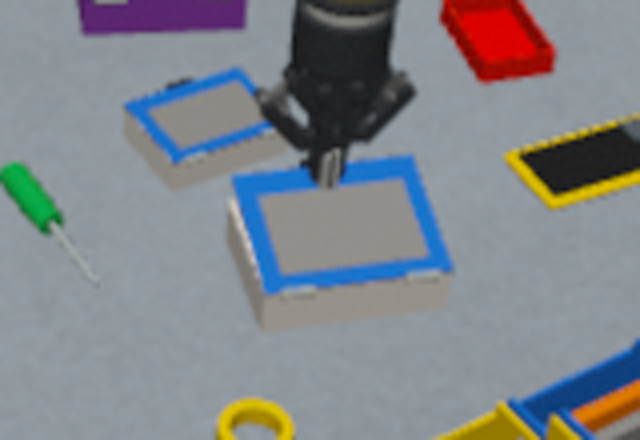

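The fingers are on the lid's front blue rim (640x440 crop, about (330,180)) and the lid looks nearly or fully down. There is no contact force at this height, so I'll press a little further to check.

>>> step_arm(deltas=[[[0,0,0],[0,0,0.2],255],[[0,0,0],[0,0,0.4],255],[[0,0,0],[0,0,0.5],255],[[0,0,0],[0,0,0.5],255]])

```text
t: 3.87
eef_pos: [0.5852, 0.1818, 0.0382]
tcp_rot: [0.003, 0.156, 0.988, -0.002]
ft_force: [-0.1, 0.1, -0.7]
gripper_width: -0.0002
```

```bash
python3 - <<'E'
from h import *
s=bot.read_state();print(s["eef_pos"],s["ft_force"])
im=bot.get_image("scene");cv2.imwrite("pics/s3.png",im);k=cam("scene");kt=cam("top");it=bot.get_image("top")
for a in(0,.07,.2,.4):print(a,np.round(proj(k,lid([.672,.1537,-.355,a])),1).tolist())
print("tcp",proj(k,s["eef_pos"]),proj(kt,s["eef_pos"]))
q=quad(blue(im,(310,205,66,45)));print(q.tolist())
a=cv2.resize(im[190:260,300:390],(720,560),interpolation=cv2.INTER_CUBIC)
for p in [s["eef_pos"],*lid([.672,.1537,-.355,0])]:
    u=(proj(k,p)[0]-[300,190])*8+4;cv2.circle(a,tuple(int(v) for v in u),5,(0,0,255),-1)
cv2.imwrite("pics/p3.png",a)
E
```

```text
[0.58515377 0.18182287 0.03820306] [-0.09929895  0.06883876 -0.74398209]
0 [[372.9, 235.9], [325.5, 241.5], [316.6, 217.1], [361.8, 212.1]]
0.07 [[372.9, 236.0], [325.5, 241.6], [316.8, 215.3], [362.1, 210.4]]
0.2 [[373.0, 236.1], [325.5, 241.7], [317.3, 212.3], [362.9, 207.4]]
0.4 [[373.1, 236.3], [325.6, 241.9], [318.3, 208.6], [364.4, 203.7]]
tcp [[339.88627982 221.18712255]] [[227.28437759 191.38755233]]
[[373, 237], [326, 243], [317, 214], [362, 210]]
```

View pics/p3.png

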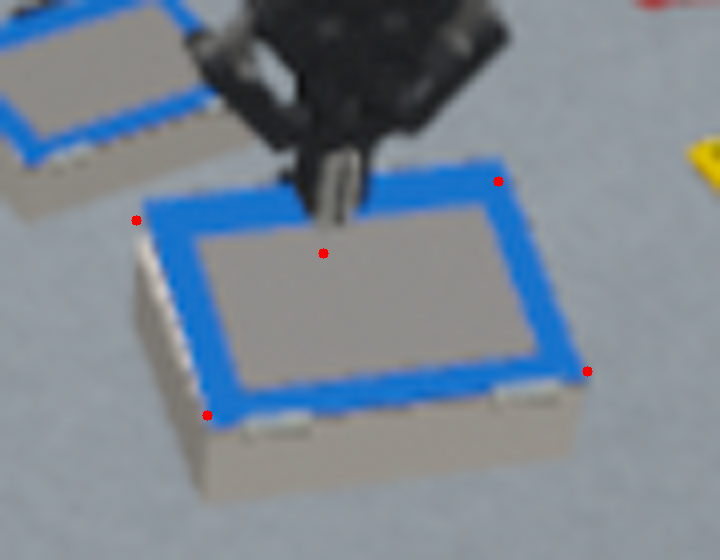

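The scene picture shows the lid resting on its catch at about 0.07–0.1 rad. The real fingertip at crop (335,222) sits about 3.5 px above the projected TCP at (323,253), so the tip is roughly 12 mm higher than the reading. I keep pressing and watch the force.

>>> step_arm(deltas=[[[0,0,0],[0,0,0.2],255],[[0,0,0],[0,0,0.4],255],[[0,0,0],[0,0,0.6],255],[[0,0,0],[0,0,0.7],255]])

```text
t: 4.3
eef_pos: [0.5851, 0.1818, 0.031]
tcp_rot: [0.003, 0.156, 0.988, -0.002]
ft_force: [0.9, 0.6, 0.6]
gripper_width: -0.0001
```

```bash
python3 - <<'E'
from h import *
s=bot.read_state();print(s["eef_pos"],s["ft_force"],np.round(s["effort"],1))
im=bot.get_image("scene");b=bot.get_image("wrist")
print(quad(blue(im,(310,205,66,45))).tolist())
a=cv2.resize(im[190:260,300:370],(390,390),interpolation=cv2.INTER_CUBIC)
w=cv2.resize(b[170:365,170:375],(410,390),interpolation=cv2.INTER_CUBIC)
cv2.imwrite("pics/p4.png",np.hstack([a,w]))
E
```

```text
[0.58514222 0.18177387 0.03104452] [0.93033627 0.64862907 0.60165098] [  0.2 -65.7   0.2 -18.5   0.1  -0.    0. ]
[[373, 237], [326, 243], [317, 216], [362, 211]]
```

View pics/p4.png

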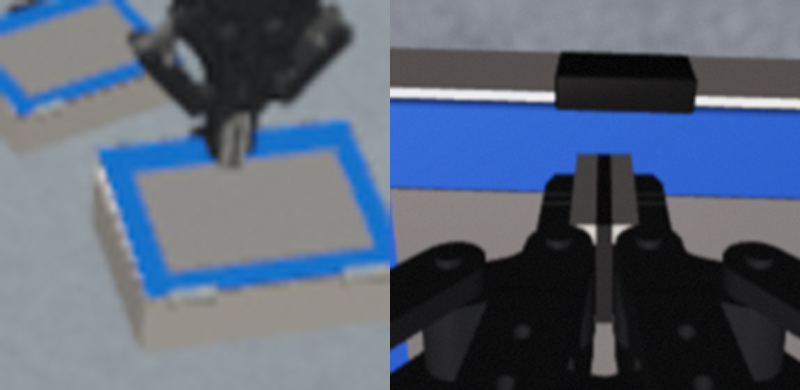

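The lid came down a little (front corners at rows 216/211, before 214/210), and the fingers are centred on its front rim behind the latch. A thin white gap remains, so I keep pressing.

>>> step_arm(deltas=[[[0,0,0],[0,0,0.2],255],[[0,0,0],[0,0,0.4],255],[[0,0,0],[0,0,0.4],255]])

```text
t: 4.65
eef_pos: [0.5854, 0.1818, 0.0284]
tcp_rot: [0.003, 0.156, 0.988, -0.002]
ft_force: [-3.5, -0.7, 10.1]
gripper_width: 0.0002
```

>>> step_arm(deltas=[[[0,0,0],[0,0,0.2],255],[[0,0,0],[0,0,0.3],255],[[0,0,0],[0,0,0.3],255]])

```text
t: 4.9
eef_pos: [0.5853, 0.1819, 0.027]
tcp_rot: [0.003, 0.156, 0.988, -0.002]
ft_force: [-4.5, -1.3, 14.8]
gripper_width: -0.0001
```

>>> step_arm(deltas=[[[0,0,0],[0,0,0.3],255],[[0,0,0],[0,0,0.5],255],[[0,0,0],[0,0,0.5],255]])

```text
t: 5.15
eef_pos: [0.5851, 0.182, 0.0222]
tcp_rot: [0.003, 0.156, 0.988, -0.002]
ft_force: [-2.4, -1.2, 5.0]
gripper_width: -0.0003
```

The force dropped from 15 N to 5 N, which is the snap. I press a little more to be sure it bottoms.

>>> step_arm(deltas=[[[0,0,0],[0,0,0.3],255],[[0,0,0],[0,0,0.5],255],[[0,0,0],[0,0,0.5],255]])

```text
t: 5.4
eef_pos: [0.5853, 0.1821, 0.0213]
tcp_rot: [0.004, 0.156, 0.988, -0.001]
ft_force: [-11.9, -3.2, 37.3]
gripper_width: -0.0002
```

```bash
python3 - <<'E'
from h import *
s=bot.read_state();print(s["eef_pos"],s["ft_force"])
im=bot.get_image("scene");b=bot.get_image("wrist")
print(quad(blue(im,(310,205,66,45))).tolist())
a=cv2.resize(im[190:260,300:370],(390,390),interpolation=cv2.INTER_CUBIC)
w=cv2.resize(b[170:365,170:375],(410,390),interpolation=cv2.INTER_CUBIC)
cv2.imwrite("pics/p5.png",np.hstack([a,w]))
E
```

```text
[0.58530303 0.18208626 0.02126133] [-11.85394522  -3.225776    37.30570472]
[[372, 237], [326, 243], [316, 218], [361, 214]]
```

View pics/p5.png

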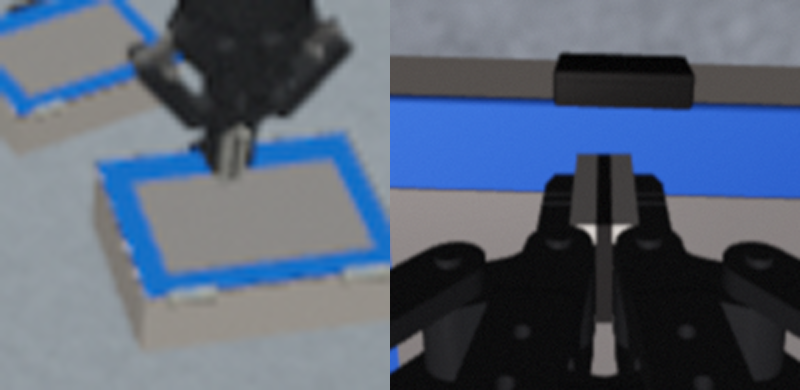

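The lid is shut. The force climbed stiffly to 37 N, the white gap at the front is gone, and the front corners (316,218) and (361,214) match the 0 rad projection. The true tip height is about 24 mm above the reading, which I'll remember. I lift and go to the bottle.

>>> step_arm(deltas=[[[0,0,0],[0,0,-1],255],[[0,0,0],[0,0,-5],255],[[0,0,0],[0,0,-9],255],[[0,0,0],[0,0,-13],255],[[0,0,0],[0,0,-17],200],[[0,0,0],[0,0,-21],0],[[0,0,0],[-2,-6,-24],0],[[0,0,0],[-13.7,-37.6,-24],0],[[0,0,0],[-13.7,-37.6,-24],0],[[0,0,0],[-13.7,-37.6,-24],0],[[0,0,0],[-13.7,-37.6,-24],0],[[0,0,0],[-13.7,-37.6,-24],0]])

```text
t: 6.5
eef_pos: [0.5918, -0.0647, 0.2572]
tcp_rot: [0.004, 0.156, 0.988, -0.002]
ft_force: [1.1, -0.3, 0.3]
gripper_width: 0.0854
```

>>> step_arm(deltas=[[[0,0,0],[0,0,0],0]])

```text
t: 6.58
eef_pos: [0.5912, -0.0763, 0.2572]
tcp_rot: [0.005, 0.162, 0.987, -0.005]
ft_force: [-0.1, -0.7, 0.2]
gripper_width: 0.0851
```

>>> step_arm(deltas=[[[0,0,0],[-5.2,-13.2,0],0],[[0,0,0],[-5.2,-13.2,0],0],[[0,0,0],[-5.2,-13.2,0],0],[[0,0,0],[-5.2,-13.2,0],0],[[0,0,0],[-5.2,-13.2,0],0],[[0,0,0],[-5.2,-13.2,0],0],[[0,0,0],[-5.2,-13.2,0],0]])

```text
t: 7.17
eef_pos: [0.5985, -0.217, 0.2584]
tcp_rot: [0.005, 0.162, 0.987, -0.004]
ft_force: [0.2, 1.5, -0.6]
gripper_width: 0.0857
```

```bash
python3 - <<'E'
from h import *
s=bot.read_state();print(s["t"],s["eef_pos"],s["tcp_rot"],s["ft_force"],s["joint_pos"])
im=bot.get_image("wrist");k=cam("wrist",s);cv2.imwrite("pics/w6.png",im)
h=cv2.cvtColor(im,cv2.COLOR_BGR2HSV)
C=[.601,-.218]
print("exp top",proj(k,[*C,.168]),proj(k,[*C,.134]))
for t in("cap","cap_top","bottle"): print(t,[(d["rect"],round(d["conf"],2)) for d in bot.look_for(t,"wrist")][:3])
a=cv2.resize(im,(800,600));cv2.imwrite("pics/w6b.png",a)
E
```

```text
7.1667 [ 0.59853092 -0.21698672  0.2583754 ] [ 0.00455491  0.1615589   0.98684327 -0.00428164] [ 0.23396835  1.45840982 -0.58103082] [ 0.31249025  0.48171926 -0.012492    1.39398438  0.01367735  1.25573828
  1.54352691]
exp top [[274.59196814 204.67000658]] [[274.98499572 194.60431692]]
cap [([254.0, 167.7, 56.3, 56.3], 0.75), ([376.5, 252.3, 48.6, 38.7], 0.53)]
cap_top [([252.0, 170.2, 54.4, 56.4], 0.79)]
bottle [([230.7, 122.9, 95.5, 93.9], 0.95)]
```

View pics/w6b.png

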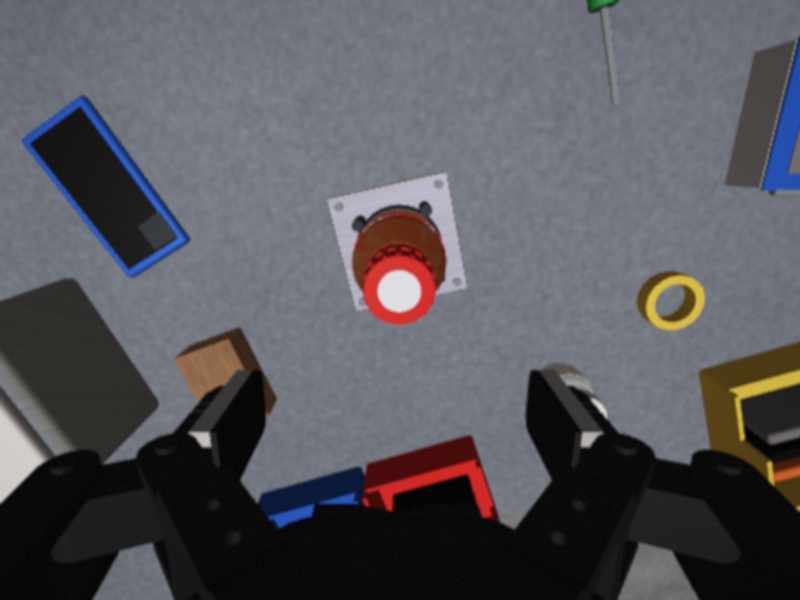

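The wrist picture (800x600) shows the cap's round red top with white disc at (399,290), radius 36 px, which puts it about 0.097 m below the TCP and 5 mm to tool +y. Circle size and lid contact disagree on the height bias, so I touch the cap top with shut fingers to calibrate it.

>>> step_arm(deltas=[[[0,0,0],[-0.2,0.5,2],255],[[0,0,0],[-0.2,0.5,5],255],[[0,0,0],[-0.2,0.5,7],255],[[0,0,0],[-0.2,0.5,8],255],[[0,0,0],[-0.2,0.5,8.6],255],[[0,0,0],[-0.2,0.5,8.6],255],[[0,0,0],[-0.2,0.5,8.6],255],[[0,0,0],[-0.2,0.5,8.6],255]])

```text
t: 8.03
eef_pos: [0.6038, -0.2132, 0.1744]
tcp_rot: [0.006, 0.161, 0.987, -0.005]
ft_force: [0.1, -0.9, 0.2]
gripper_width: -0.0001
```

>>> step_arm(deltas=[[[0,0,0],[0,0,0.3],255],[[0,0,0],[0,0,0.5],255],[[0,0,0],[0,0,0.5],255]])

```text
t: 8.28
eef_pos: [0.6039, -0.2133, 0.1696]
tcp_rot: [0.006, 0.161, 0.987, -0.005]
ft_force: [-0.4, -0.2, -0.0]
gripper_width: -0.0003
```

>>> step_arm(deltas=[[[0,0,0],[0,0,0.3],255],[[0,0,0],[0,0,0.4],255],[[0,0,0],[0,0,0.4],255]])

```text
t: 8.53
eef_pos: [0.6037, -0.2133, 0.1652]
tcp_rot: [0.006, 0.161, 0.987, -0.005]
ft_force: [-0.9, 0.9, 0.2]
gripper_width: 0.0003
```

>>> step_arm(deltas=[[[0,0,0],[0,0,0.3],255],[[0,0,0],[0,0,0.4],255],[[0,0,0],[0,0,0.4],255]])

```text
t: 8.78
eef_pos: [0.6035, -0.2133, 0.1607]
tcp_rot: [0.006, 0.161, 0.987, -0.005]
ft_force: [-0.5, 0.2, 0.0]
gripper_width: -0.0
```

>>> step_arm(deltas=[[[0,0,0],[0,0,0.3],255],[[0,0,0],[0,0,0.4],255],[[0,0,0],[0,0,0.4],255]])

```text
t: 9.03
eef_pos: [0.6033, -0.2133, 0.1562]
tcp_rot: [0.005, 0.161, 0.987, -0.005]
ft_force: [-0.1, 0.3, -0.3]
gripper_width: -0.0001
```

>>> step_arm(deltas=[[[0,0,0],[0,0,0.3],255],[[0,0,0],[0,0,0.4],255],[[0,0,0],[0,0,0.4],255]])

```text
t: 9.28
eef_pos: [0.6031, -0.2132, 0.1518]
tcp_rot: [0.005, 0.161, 0.987, -0.005]
ft_force: [-0.4, -0.2, -0.2]
gripper_width: -0.0001
```

```bash
python3 - <<'E'
from h import *
s=bot.read_state();print(s["eef_pos"],s["ft_force"])
im=bot.get_image("scene");k=cam("scene");b=bot.get_image("wrist")
u=(proj(k,s["eef_pos"])[0]-[190,190])*5+2
a=cv2.resize(im[190:310,190:270],(400,600),interpolation=cv2.INTER_CUBIC);cv2.circle(a,tuple(int(v) for v in u),3,(255,255,0),-1)
w=cv2.resize(b[100:400,180:380],(400,600),interpolation=cv2.INTER_CUBIC)
cv2.imwrite("pics/p7.png",np.hstack([a,w]))
E
```

```text
[ 0.60312906 -0.21323141  0.15178634] [-0.38749205 -0.22601044 -0.21180607]
```

View pics/p7.png

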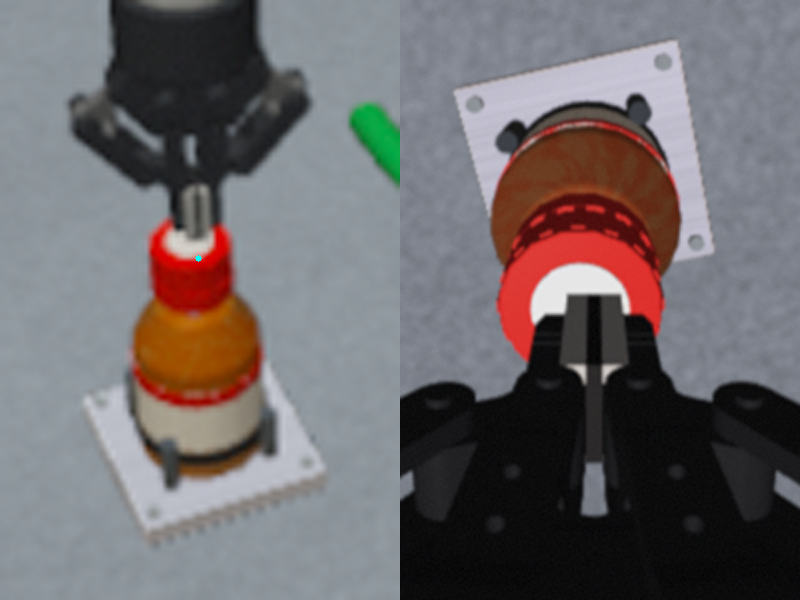

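The tip is just above the cap's white disc (wrist crop: tip at (594,295), cap circle centre about (580,314), so 3.5 mm to tool −y). The cap's apparent size agrees with the height reading. So the real tips are shorter than the nominal TCP by about 24 mm, and I expect contact at a reading near 0.144.

>>> step_arm(deltas=[[[0,0,0],[0,-0.35,0],255],[[0,0,0],[0,-0.35,0.4],255],[[0,0,0],[0,-0.35,0.6],255],[[0,0,0],[0,-0.35,0.6],255]])

```text
t: 9.72
eef_pos: [0.6018, -0.2167, 0.1455]
tcp_rot: [0.005, 0.161, 0.987, -0.004]
ft_force: [0.6, 0.1, -0.1]
gripper_width: 0.0001
```

>>> step_arm(deltas=[[[0,0,0],[0,0,0.2],255],[[0,0,0],[0,0,0.3],255],[[0,0,0],[0,0,0.3],255]])

```text
t: 9.97
eef_pos: [0.6022, -0.2167, 0.1428]
tcp_rot: [0.005, 0.161, 0.987, -0.004]
ft_force: [-0.9, 0.8, 4.5]
gripper_width: 0.0001
```

Contact at a reading of 0.143 confirms the tip offset of about 24.5 mm. I back off, open, and straddle the cap, aiming for a reading of about 0.108 (tips at 0.133).

>>> step_arm(deltas=[[[0,0,0],[0,0,-3],255],[[0,0,0],[0,0,-4],0],[[0,0,0],[0,0,-4],0],[[0,0,0],[0,0,-4],0],[[0,0,0],[0,0,-4],0],[[0,0,0],[0,0,-4],0],[[0,0,0],[0,0,-4],0],[[0,0,0],[0,0,-4],0]])

```text
t: 10.63
eef_pos: [0.6015, -0.2162, 0.182]
tcp_rot: [0.004, 0.161, 0.987, -0.004]
ft_force: [0.3, 0.3, -0.3]
gripper_width: 0.0832
```

>>> step_arm(deltas=[[[0,0,0],[0,0,2],0],[[0,0,0],[0,0,4],0],[[0,0,0],[0,0,5.5],0],[[0,0,0],[0,0,6.8],0],[[0,0,0],[0,0,7.4],0],[[0,0,0],[0,0,7.4],0],[[0,0,0],[0,0,7.4],0]])

```text
t: 11.22
eef_pos: [0.6021, -0.2169, 0.1081]
tcp_rot: [0.004, 0.161, 0.987, -0.004]
ft_force: [0.1, 0.6, 0.3]
gripper_width: 0.0853
```

```bash
python3 - <<'E'
from h import *
s=bot.read_state();print(s["t"],s["eef_pos"],s["ft_force"],s["gripper_width"],s["joint_pos"][6])
im=bot.get_image("scene");b=bot.get_image("wrist")
a=cv2.resize(im[190:310,190:270],(400,600),interpolation=cv2.INTER_CUBIC)
w=cv2.resize(b[100:400,180:380],(400,600),interpolation=cv2.INTER_CUBIC)
cv2.imwrite("pics/p8.png",np.hstack([a,w]))
E
```

```text
11.2167 [ 0.6020857  -0.21692217  0.10807512] [0.14936992 0.64112019 0.254802  ] 0.0852596793852219 1.5355338211209182
```

View pics/p8.png

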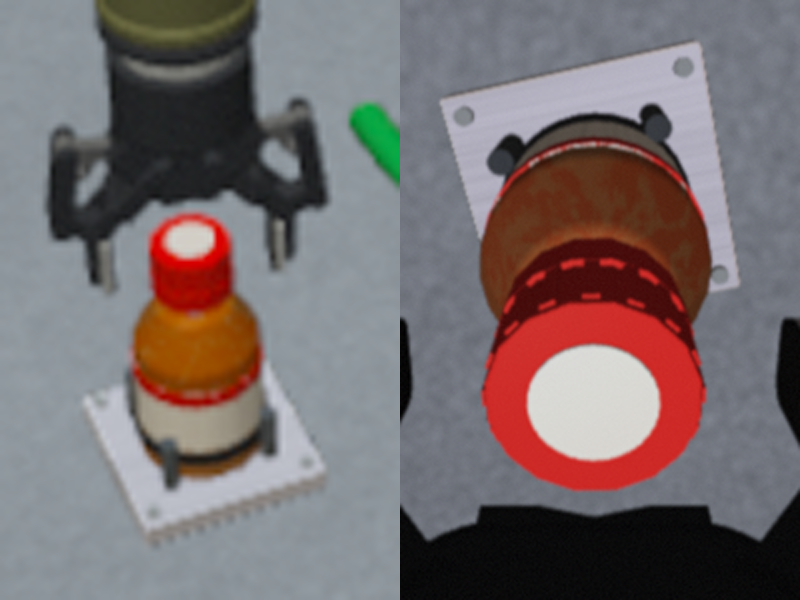

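The cap is centred between the open fingers (wrist crop: cap at (594,400), pads at the left and right edges). In the scene view the tips reach to about the cap's foot. Gripping.

>>> step_arm(deltas=[[[0,0,0],[0,0,0],100],[[0,0,0],[0,0,0],255],[[0,0,0],[0,0,0],255],[[0,0,0],[0,0,0],255],[[0,0,0],[0,0,0],255],[[0,0,0],[0,0,0],255],[[0,0,0],[0,0,0],255],[[0,0,0],[0,0,0],255]], force=80)

```text
t: 11.98
eef_pos: [0.6029, -0.2172, 0.1093]
tcp_rot: [0.005, 0.161, 0.987, -0.005]
ft_force: [0.1, -0.1, 4.2]
gripper_width: 0.0424
```

>>> step_arm(deltas=[[[0,0,0],[0,0,0.2],255],[[0,0,0],[0,0,0.4],255],[[0,0,0],[0,0,0.6],255],[[0,0,0],[0,0,0.6],255]])

```text
t: 12.32
eef_pos: [0.603, -0.2172, 0.105]
tcp_rot: [0.006, 0.161, 0.987, -0.005]
ft_force: [-4.9, 2.4, 16.9]
gripper_width: 0.0429
```

Pushed to the stop (17 N). Now I twist anticlockwise (tool −z) while keeping the push.

>>> step_arm(deltas=[[[0,0,0],[0,0,0.3],255],[[0,0,-0.11],[0,0,0.3],255],[[0,0,-0.22],[0,0,0.3],255],[[0,0,-0.33],[0,0,0.3],255],[[0,0,-0.44],[0,0,0.3],255],[[0,0,-0.55],[0,0,0.3],255],[[0,0,-0.67],[0,0,0.3],255],[[0,0,-0.79],[0,0,0.3],255],[[0,0,-0.91],[0,0,0.3],255],[[0,0,-1.03],[0,0,0.3],255],[[0,0,-1.15],[0,0,0.3],255],[[0,0,-1.27],[0,0,0.3],255]])

```text
t: 13.32
eef_pos: [0.6035, -0.2145, 0.1049]
tcp_rot: [0.003, -0.459, 0.888, -0.007]
ft_force: [-9.0, 7.0, 25.1]
gripper_width: 0.0427
```

```bash
python3 - <<'E'
from h import *
s=bot.read_state();print(s["eef_pos"],s["tcp_rot"],s["ft_force"],s["torque"],s["gripper_width"],s["joint_pos"].round(2))
b=bot.get_image("wrist");im=bot.get_image("scene")
a=cv2.resize(im[190:310,190:270],(400,600),interpolation=cv2.INTER_CUBIC)
w=cv2.resize(b[100:400,180:380],(400,600),interpolation=cv2.INTER_CUBIC)
cv2.imwrite("pics/p9.png",np.hstack([a,w]))
E
```

```text
[ 0.60351428 -0.2144752   0.1049472 ] [ 0.00331736 -0.45913932  0.88833254 -0.00673668] [-8.9935411   7.03529132 25.13030355] [ 1.84154119  1.87210937 -0.28600004] 0.04267989038956601 [ 0.53  0.63 -0.38  1.61  0.28  0.95  2.58]
```

The tool turned 73° anticlockwise under a 25 N push. Now I lift straight up by 94 mm.

>>> step_arm(deltas=[[[0,0,0],[0,0,-0.5],255],[[0,0,0],[0,0,-1.5],255],[[0,0,0],[0,0,-3],255],[[0,0,0],[0,0,-4.5],255],[[0,0,0],[0,0,-6],255],[[0,0,0],[0,0,-7.5],255],[[0,0,0],[0,0,-8.5],255],[[0,0,0],[0,0,-9.2],255],[[0,0,0],[0,0,-9.4],255],[[0,0,0],[0,0,-9.4],255],[[0,0,0],[0,0,-9.4],255],[[0,0,0],[0,0,-9.4],255]])

```text
t: 14.42
eef_pos: [0.6018, -0.2137, 0.1979]
tcp_rot: [0.003, -0.459, 0.888, -0.006]
ft_force: [-0.1, -1.3, -0.5]
gripper_width: 0.0429
```

```bash
python3 - <<'E'
from h import *
s=bot.read_state();print(s["t"],s["eef_pos"],s["ft_force"],s["gripper_width"],np.abs(s["joint_velocities"]).max())
im=bot.get_image("scene");b=bot.get_image("wrist")
print(quad(blue(im,(310,205,66,45))).tolist())
a=cv2.resize(im[150:330,180:400],(733,600),interpolation=cv2.INTER_CUBIC)
cv2.imwrite("pics/p10.png",a)
E
```

```text
14.4167 [ 0.60184115 -0.21371373  0.1979322 ] [-0.08263376 -1.25911166 -0.49155224] 0.042934927392749726 0.0037823660813664324
[[372, 237], [326, 243], [317, 219], [361, 211]]
```

View pics/p10.png

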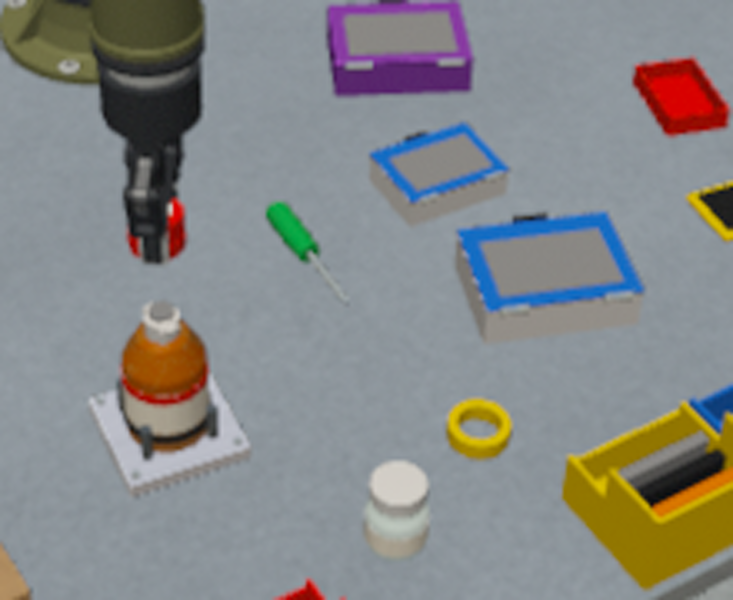

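The picture shows the cap held at (160,230), upright above the open neck at (160,312), and nothing else has moved. One lid corner reads ambiguously, so I do a quick lid-angle check before handing in.

```bash
python3 - <<'E'
from h import *
im=bot.get_image("scene");k=cam("scene");m=blue(im,(310,205,66,45))
h=cv2.convexHull(max(cv2.findContours(m,cv2.RETR_EXTERNAL,cv2.CHAIN_APPROX_NONE)[0],key=cv2.contourArea))
def up(m): return m
A=np.zeros((420,560),np.uint8);cv2.fillConvexPoly(A,h,1)
def iou(p):
    B=np.zeros_like(A);cv2.fillConvexPoly(B,np.round(proj(k,lid(p))*16).astype(int),1,shift=4);return (A&B).sum()/(A|B).sum()
for a in(-.05,0,.03,.07,.12): print(a,max(round(iou([.672+dx,.1537+dy,-.355+w,a]),3) for dx in(-.006,-.003,0,.003) for dy in(-.003,0,.003) for w in(-.04,-.02,0,.02)))
# row of front edge along lid centre columns
for c in(328,332,350,354): print(c,np.where(m[200:,c])[0][:1]+200, end=' ')
old=cv2.imread("pics/s3.png")
mo=blue(old,(310,205,66,45))
print("at catch:",[int(np.where(mo[200:,c])[0][0]+200) for c in(328,332,350,354)])
E
```

```text
-0.05 0.94
0 0.956
0.03 0.931
0.07 0.899
0.12 0.865
328 [201] 332 [217] 350 [215] 354 [215] at catch: [214, 214, 211, 211]
```

The lid angle fits best at 0, and the front edge is 3–4 px lower than when it rested on the catch. The lid is shut, so I hand in.

```bash
python3 - <<'E'
from bench import bot
print(bot.finish_job())
E
```

```text
the job is handed in; nothing more can be done
None
```

I pressed the larger blue case's lid until it snapped shut. I then pushed the bottle's red cap to its stop, twisted it 73° anticlockwise under about 25 N, and lifted it 93 mm. I handed the job in at about 14.5 s with the cap still gripped; the hand-in gives no verdict.

**Last checks**
- **Lid:** its outline in the scene camera fits best at 0 rad. The force had dropped sharply at the snap and then rose stiffly to 37 N.
- **Cap:** it looks upright above the open neck, about 8 cm up by the lift distance. The gripper opening is 43 mm, the arm is still, and the wrist force is near zero.
- **Rest of the bench:** in the last scene picture I saw nothing displaced. That was by eye; I did not measure the other things.

**Checks that failed or disagreed**
- **Fingertip height:** the shut fingertips ended about 24 mm short of the reported TCP. I found this from contact with the lid and with the cap, and corrected for it.
- **Wrist lid fit:** an early fit of the lid from the wrist camera failed because the fingers hid part of it, so I used the two fixed cameras instead.
- **Lid corner:** one corner of the lid read about 2 px off in the last picture, but the full-outline fit overruled it.

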